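# Bring the spice jar round on the locking turntable and hold it up

### The arm

A 6-joint arm with a two-finger parallel gripper is mounted at the origin on a cart in front of the work surface, level with it; the furniture and walls round the work are solid. World frame = base frame: x ahead of the robot, y to its left, z up, the work surface at z = 0. Lengths are in m, angles in rad, forces in N, time in s.
With the tool pointing down it reaches from about 0.3 to 0.95 m from the base axis. Payload 3.1 kg.
Tool frame: the origin (TCP) lies between the finger pads; the fingertips stand 14 mm ahead of it and the grasp point (between the pads) lies 5 mm behind it (robot.tip_extent is the distance from the TCP to the fingertips, in m); z points along the fingers, y is the line along which they close (so a half turn about z gives the same grasp; the last joint's range is limited). The gripper opens to 85 mm and grips with 20 to 120 N. Pads are 22 mm wide; open, the fingers measure 114 mm over their backs; the gripper's body (76 mm by 85 mm) begins 54 mm behind the grasp point. The pads swing forward as they close: fully open they stand 13 mm farther back than shut.
Start: joints at [-1.293, 0.308, 1.634, -0, 1.2, -0.07], TCP at [0.213, -0.588, 0.245] pointing down, gripper open.
Joint ranges: [-3.06, 3.06], [-0.79, 1.96], [0.05, 2.63], [-1.19, 4.34], [0.05, 2.64], [-2.94, 2.94]. Speed limits (rad/s): [2.79, 2.79, 3.14, 3.14, 3.14, 3.14].

### API

Orientations are given as a rotation vector (axis times angle).
In Python, from workcell import telemetry, imaging, robot gives the robot as it stands.
- The arm moves only by the tool servo_tool, never from a script. Its argument "deltas" is a list that holds one entry, the list of rows, each a list of 5 numbers: the shift along the tool's x, y, z in mm, then the turn about the tool's z in degrees, then the opening, from 0 (shut) to 1 (fully open). In form: [[[tx, ty, tz, roll, claw], ...]]. A call has 1 to 5 rows; each row is the pose to reach, as a shift and turn from the pose commanded when the call began, along the tool's axes at that moment; what a row does not reach only later rows make up. A row lasts 1/8 s, in which the tool goes at most 62.5 mm and 10.7 degrees, less where a joint would pass 70% of its speed; a pose out of reach is approached as far as the arm can. A call with a gripper value outside its range is refused whole. The fingers move at their own pace and stop on an object; "grip_force" is the grip in N (left out, the last holds). Time passes only in rows, so rows that repeat a pose let the fingers close. It gives the time, the measured TCP pose, the force, the opening and the grip force at its end, in the units of the state.
- telemetry.state(): the state, without advancing time (a new reading comes with each control period).
- imaging.capture(name): name is "scene" or "top" or "wrist"; returns a dict with "color" (400x640x3 uint8, red, green, blue), "depth" (400x640 float32, m along the optical axis (not along the pixel's ray), 0 where there is no reading), "fx", "fy", "cx", "cy" (pixels), "cam_to_world" (4x4, takes a point from camera to world coordinates); the wrist camera has in their place "mount" (4x4, takes a point from camera to tool coordinates, whose origin is the TCP and whose axes are the flange's). Camera axes: x right, y down, z forward; pixel columns grow to the right and rows downward; lengths in m; the calibration is good to about 2 mm. The wrist camera is an equidistant fisheye: a pixel r from the principal point sees the ray r / f radians off the axis. A picture is of the moment at which its call begins: read the wrist's pose just before it.
- robot.finish_job(): hands the job in; it is judged then, once.
The state is a dict: "clock": time; "qpos": joint angles; "dq": joint speeds; "joint_efforts": joint torques, N m; "ee_pos": TCP position; "tcp_rot": TCP orientation; "force": force on the tool from outside, world axes, zero at the start; "moment": the same for the moment, N m; "width": finger opening in m; "finger_force": force on a finger pad.
Only numpy, scipy, OpenCV 4.12 (cv2) and the standard library are available. Lean on these libraries where they do the work, as an engineer would, in place of code of your own. Each camera call takes 0.05 s, during which the arm holds its last target. There are 200 camera calls.

### The job

Pull up the turntable's red spring plunger, turn the deck by it until the spice jar that stands on the deck is at the front, beside the yellow pointer, and let the plunger drop fully home in its hole there and let go of it. Then lift the spice jar straight up and finish still holding it in the gripper, upright and still, about 10 cm clear above the place it stood on, with the deck left locked. Do not lift the jar before the deck is locked there, do not tip the cup or the tin on the deck or lift them off it, and leave the other things on the worktop where they are.

Things in the scene. Friction and masses are not known exactly. Their poses are not given: they have to be found in the camera images.
- turntable: Fixed base of a condiment turntable: aluminium flange, 300 mm diameter, top 16 mm above the worktop. Origin on the turning axis at worktop level, z up; its -x points through the yellow pointer block (to 173 mm from the axis): the front. Three brass-ringed 11 mm holes, 135 mm from the axis: at the front and 60 degrees to either side. On it turns a white-topped deck, 244 mm wide, top at 30 mm.
- deck (a joint): Turning angle of the deck, rad, counter-clockwise seen from above, range -1.12 to 1.12. It starts at 0 with the plunger locked in the front hole; the holes are at -1.047, 0 and 1.047. It turns easily (friction about 0.06 N m) and stays where it is left.
- plunger (a joint): Lift of the spring plunger, m: 0 is home (its 8 mm round-ended pin 10 mm deep in a hole), upper stop 0.018. Above 0.010 the pin is clear and the deck can turn. The spring pulls it down with about 3 N at 0, 5 N at the stop. Let go between holes, the pin rests on the flange at about 0.010, slides along it, and drops home by itself over a hole.
- knob (a point): Middle of the red round knob of the plunger: 26 mm diameter, 28 mm high (70 to 98 mm above the worktop when home), on a thin stem over a black bushing whose top is 55 mm above the worktop. It stands on a bracket at the deck's rim, 135 mm from the turning axis, turns with the deck and goes up and down with the plunger.
- mark (a point): Fixed point of the base, at the level of the deck's top, 80 mm from the axis toward the yellow pointer: the front place, where the jar has to be brought.
- place_left (a point): Centre of the deck's place (on its top face) (grey disc, 87 mm wide, 80 mm from the axis) 60 degrees beside the plunger, on the left (+y) when the deck is at 0; it comes to the mark when the deck is at +1.047. It holds the jar or the cup.
- place_right (a point): The same on the right (-y); it comes to the mark when the deck is at -1.047. It holds the jar or the cup.
- jar: Spice jar on the turntable: clear body with dark label and round red cap, 45 mm diameter, 106 mm high, 80 to 150 g, rigid and closed; the cap, 45 mm across, is its top 21 mm, the body below it 42 mm across. Origin at the centre of its underside, z up. It stands on the left or on the right place of the deck. (Similar jars by the back wall are not meant.)
- cup: Teal plastic cup, 80 mm diameter, 58 mm high, origin at the centre of its underside, on the other of these two places.
- tin: Flat round tin with an ochre band, 85 mm diameter, 37 mm high, origin at the centre of its underside, on the deck's place across the axis from the plunger.
- tape: Roll of beige tape lying flat, 104 mm diameter, 25 mm high, origin at the centre of its underside, front left; to be left alone.
- fork: Steel fork, 193 mm long (its x axis), 26 mm wide, 15 mm high, origin at the centre of its underside, front right; to be left alone.
Not all that is in view belongs to the job. Of the things that look like the jar, the smallest one is meant.

How it is judged:
On the way, in this order (a step that is already met when the one before it is completed fails the run):
1. the plunger is pulled clear of its hole and the deck is turning with it (value of joint plunger above 0.007 m and (value of joint deck above 0.15 rad or value of joint deck below -0.15 rad)), for 0.1 s.
2. the jar stands on the deck at the front mark, the plunger is home in the hole there and let go (horizontal distance between any of place_left, place_right and mark below 0.012 m and value of joint plunger below 0.003 m and horizontal distance between jar and mark below 0.03 m and z of jar in the frame of turntable below 0.04 m and contact force between the fingers and plunger below 0.2 N), for 0.2 s.
At the end, for the whole second after the job is handed in: Jar held by the fingers alone, underside 60-170 mm above the deck, within 50 mm sideways of the mark, tilt under 0.12 rad, still (0.03 m/s, 0.3 rad/s); deck locked (plunger under 3 mm) with a side place within 12 mm of the mark; cup and tin upright on the deck (horizontal distance between any of place_left, place_right and mark below 0.012 m and value of joint plunger below 0.003 m and z of jar in the frame of turntable between 0.09 and 0.2 m and horizontal distance between jar and mark below 0.05 m and angle between jar's own z axis and vertical below 0.12 rad and linear speed of jar below 0.03 m/s and angular speed of jar below 0.3 rad/s and contact force between the fingers and jar above 1 N and contact force between jar and turntable below 0.1 N and contact force between jar and cup below 0.1 N and contact force between jar and tin below 0.1 N and not (angle between cup's own z axis and vertical above 0.4 rad or z of cup in the frame of turntable below 0.025 m or z of cup in the frame of turntable above 0.06 m) and not (angle between tin's own z axis and vertical above 0.4 rad or z of tin in the frame of turntable below 0.025 m or z of tin in the frame of turntable above 0.06 m)); the arm keeps its last pose, push and grip.
It fails at once if the jar is lifted off the deck while the deck is not locked with one of the two places at the front mark (z of jar in the frame of turntable above 0.05 m and not (horizontal distance between any of place_left, place_right and mark below 0.012 m and value of joint plunger below 0.003 m)).
It fails at once if the cup or the tin is tipped, lifted or falls off the deck ((angle between cup's own z axis and vertical above 0.4 rad or z of cup in the frame of turntable below 0.02 m or z of cup in the frame of turntable above 0.06 m) or (angle between tin's own z axis and vertical above 0.4 rad or z of tin in the frame of turntable below 0.02 m or z of tin in the frame of turntable above 0.06 m)).
It fails at once if the jar is tipped over (angle between jar's own z axis and vertical above 0.5 rad).
It fails at once if the tape or the fork is moved by more than 3 cm (distance of any of tape, fork from where it was at the start of the episode above 0.03 m).
It also fails if it takes over 53 s, if anything falls off the work surface, if the arm or the gripper's body presses on something with over 40 N, if the wrist force passes 120 N, or if a joint passes its speed limit or range.

## Working session

There is one attempt and no reset: what is moved stays moved. The work goes in short steps, Python scripts to look and compute and a tool call to move; the robot and the scene stay as the last step left them, time stands still between calls to the robot, and variables do not carry over. Pictures are saved under pics/ and viewed, at most 10 in all, crops included, and the job is handed in when it is done.

Besides the shell and the picture viewer there is one more tool, called after "Request:" as name(argument=value, ...) on one line, values as JSON. servo_tool: Moves the arm, as the interface text tells. Its arguments: {"type":"object","properties":{"deltas":{"type":"array","items":{"type":"array","items":{"type":"array","items":{"type":"number"}}}},"grip_force":{"type":"number"}},"required":["deltas"]}

```bash
mkdir -p pics; cat > h.py <<'E'
import numpy as np, cv2
from workcell import telemetry, imaging, robot
def cap(n):
    d=imaging.capture(n); np.savez('%s.npz'%n,**d); return d
def cloud(d):
    z=d['depth']; v,u=np.indices(z.shape)
    p=np.stack([(u-d['cx'])/d['fx']*z,(v-d['cy'])/d['fy']*z,z],-1)
    T=d['cam_to_world']; w=p@T[:3,:3].T+T[:3,3]; w[z==0]=np.nan; return w
def save(d,f): cv2.imwrite('pics/'+f,d['color'][...,::-1])
E
python3 - <<'E'
from h import *
s=cap('scene');t=cap('top');save(s,'s0.png');save(t,'t0.png')
print(telemetry.state());print(t['cam_to_world'],s['cam_to_world'])
E
```

```text
{'clock': 0.1, 'qpos': array([-1.29268071e+00,  3.08922601e-01,  1.63510173e+00,  6.78106161e-07,
        1.19973410e+00, -6.96900471e-02]), 'dq': array([-5.58289163e-05, -1.70099715e-03, -2.44887710e-03,  3.56712601e-04,
       -5.60145792e-04,  6.24742354e-04]), 'joint_efforts': array([-3.35360983e-04, -4.16408408e+01, -2.77644110e+01, -1.18854635e-05,
        4.06335806e-03,  1.32566956e-05]), 'ee_pos': array([ 0.21279664, -0.58686235,  0.24413877]), 'tcp_rot': array([-3.09208636e+00, -5.43209206e-01,  3.52661903e-04]), 'force': array([-0.32054422, -0.18694336, -0.31344937]), 'moment': array([-0.02028632,  0.01129824, -0.00383149]), 'finger_force': 0.0, 'width': 0.08534238651029388}
[[-0.02288748 -0.99537148  0.09333687  0.4300156 ]
 [-0.99946919  0.02061631 -0.02522524  0.04098784]
 [ 0.02318423 -0.09386466 -0.99531498  0.98900275]
 [ 0.          0.          0.          1.        ]] [[-0.64770368 -0.57749538  0.49696985 -0.04993101]
 [-0.76178061  0.5020421  -0.40944357  0.51318319]
 [-0.01304802 -0.6437801  -0.7650993   0.97345778]
 [ 0.          0.          0.          1.        ]]
```

View pics/s0.png

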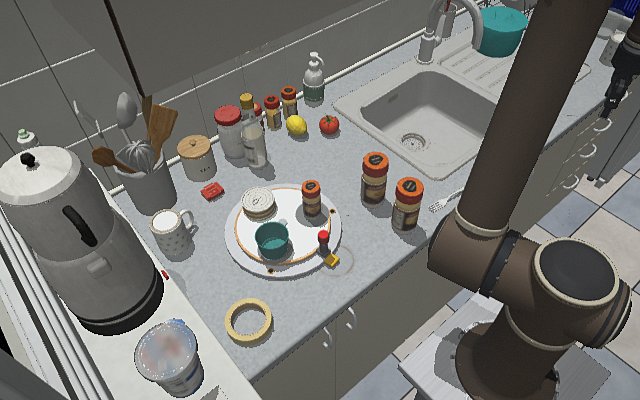

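View pics/t0.png

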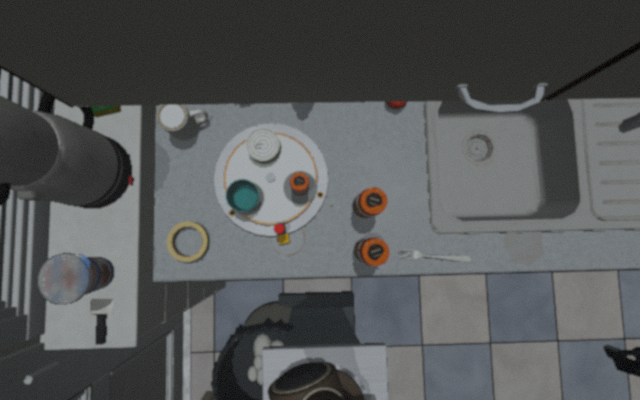

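The jar could be confused with five things in the scene image: the small jar on the deck (311,198), the big jars at (375,178) and (408,203), and the wall jars at (272,110) and (289,100). The description points to the one on the deck (top image 300,182), which is the smallest. The knob is at top (280,229) and the yellow pointer at (284,240). The jar is on the right, so the deck has to go to -1.047.

```bash
python3 - <<'E'
from h import *
def ld(n): return dict(np.load(n+'.npz'))
for n in ('top','scene'):
    d=ld(n);w=cloud(d);hsv=cv2.cvtColor(d['color'],cv2.COLOR_RGB2HSV).astype(int)
    H,S,V=hsv[...,0],hsv[...,1],hsv[...,2]
    box={'top':(210,335,115,250),'scene':(215,350,170,280)}[n]
    m0=np.zeros(H.shape,bool);m0[box[2]:box[3],box[0]:box[1]]=1
    for nm,m in dict(red=((H<5)|(H>174))&(S>150),orange=(H>=5)&(H<15)&(S>130),yellow=(H>=18)&(H<30)&(S>170),teal=(H>80)&(H<100)&(S>90)).items():
        k,l,st,c=cv2.connectedComponentsWithStats((m&m0).astype(np.uint8))
        for i in range(1,k):
            if st[i,4]>=15:
                p=w[l==i];p=p[~np.isnan(p[:,0])]
                zt=np.percentile(p[:,2],95);q=p[p[:,2]>zt-.006]
                print(n,nm,c[i].round(),st[i],'ztop %.3f'%zt,((q.max(0)+q.min(0))/2).round(4),q.mean(0).round(4),np.ptp(q,axis=0).round(3))
    # deck flange ring: height 16mm ±4 and deck top 30
    for lo,hi in ((.011,.022),(.026,.035)):
        m=m0&(w[...,2]>lo)&(w[...,2]<hi); 
        p=w[m][:,:2].astype(np.float32); h=cv2.convexHull(p.reshape(-1,1,2))
        print(n,lo,cv2.fitEllipse(h),cv2.minEnclosingCircle(p))
d=ld('scene');cv2.imwrite('pics/c0.png',cv2.resize(d['color'][160:290,210:430,::-1],None,fx=3.5,fy=3.5,interpolation=2))
E
```

```text
top red [279. 228.] [275 224   9  10  73] ztop 0.101 [0.4527 0.105  0.0993] [0.4531 0.1051 0.0987] [0.021 0.019 0.007]
top orange [299. 182.] [290 173  19  18 199] ztop 0.139 [0.5586 0.0549 0.1363] [0.5576 0.055  0.1366] [0.04  0.041 0.007]
top yellow [283. 239.] [279 234  10   9  69] ztop 0.019 [0.4299 0.0997 0.0174] [0.4286 0.1    0.0165] [0.021 0.023 0.007]
top teal [244. 198.] [228 182  30  29 569] ztop 0.086 [0.5311 0.1804 0.0861] [0.52   0.1685 0.0872] [0.064 0.046 0.011]
top 0.011 ((0.5797938108444214, 0.13082090020179749), (0.2927806079387665, 0.31743529438972473), 98.04188537597656) ((0.5743065476417542, 0.13221918046474457), 0.16179205477237701)
top 0.026 ((0.577921986579895, 0.1303449422121048), (0.23762957751750946, 0.2661113739013672), 99.1707763671875) ((0.5713714957237244, 0.12959109246730804), 0.1346004456281662)
scene red [218. 189.] [215 182   9  13  58] ztop 0.019 [0.8099 0.1892 0.0166] [0.8062 0.1857 0.0164] [0.039 0.027 0.007]
scene red [323. 234.] [318 230  11   9  74] ztop 0.102 [0.4514 0.1066 0.1001] [0.4517 0.107  0.0986] [0.024 0.024 0.009]
scene orange [310. 186.] [302 180  18  14 130] ztop 0.139 [0.5583 0.0547 0.1373] [0.5569 0.056  0.1369] [0.041 0.042 0.007]
scene yellow [334. 259.] [330 254   9  13  46] ztop 0.019 [0.427  0.0996 0.0166] [0.4238 0.0964 0.0166] [0.027 0.026 0.007]
scene teal [273. 238.] [255 222  34  28 378] ztop 0.089 [0.5346 0.1942 0.088 ] [0.5325 0.1936 0.0869] [0.077 0.079 0.009]
scene 0.011 ((0.6281448602676392, 0.12807467579841614), (0.2970741093158722, 0.4363524615764618), 89.60955810546875) ((0.6442356109619141, 0.12902876734733582), 0.23148080706596375)
scene 0.026 ((0.5778756141662598, 0.12908902764320374), (0.23856690526008606, 0.2676331102848053), 98.72938537597656) ((0.5711182951927185, 0.12799866497516632), 0.13574226200580597)
```

View pics/c0.png

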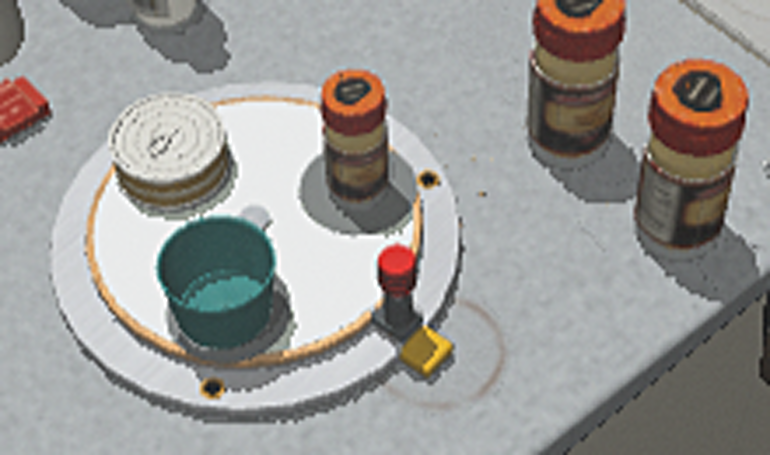

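The crop confirms it: the small orange-capped jar at crop (355,130) stands on the right place. The knob is at (397,268), and the free holes are at (428,178) and (212,386). Next I locate the axis from the holes.

```bash
python3 - <<'E'
from h import *
def ray(d,u,v,z):
    T=d['cam_to_world'];r=T[:3,:3]@np.array([(u-d['cx'])/d['fx'],(v-d['cy'])/d['fy'],1]);return T[:3,3]+r*(z-T[2,3])/r[2]
for n,g in (('scene',[(332.3,210.9),(270.6,270.3)]),('top',[(320,195),(233,212)])):
    d=dict(np.load(n+'.npz'));gray=cv2.cvtColor(d['color'],cv2.COLOR_RGB2GRAY)
    P=[]
    for u,v in g:
        u0,v0=int(round(u)),int(round(v));b=gray[v0-4:v0+5,u0-4:u0+5].astype(float);wt=np.clip(150-b,0,None)**1
        vv,uu=np.indices(b.shape);u=u0-4+(uu*wt).sum()/wt.sum();v=v0-4+(vv*wt).sum()/wt.sum()
        P.append(ray(d,u,v,.016)[:2]);print(n,(u,v),b.min())
    P=np.array(P);m=P.mean(0);e=P[1]-P[0];L=np.hypot(*e);e/=L
    u=np.array([-e[1],e[0]]) # toward -x?
    if u[0]>0:u=-u
    C=m-.0675*u
    print(n,P.round(4),'L',L.round(4),'u',u,'C',C.round(4),'knob',(C+.135*u).round(4),'mark',(C+.08*u).round(4))
    for s in(1,-1):
        a=s*np.pi/3;R=np.array([[np.cos(a),-np.sin(a)],[np.sin(a),np.cos(a)]]);print(s,'place',(C+.08*R@u).round(4),'knobpos',(C+.135*R@u).round(4))
# tin
    w=cloud(d);q=(np.abs(w[...,2]-.067)<.005)&(np.hypot(w[...,0]-.655,w[...,1]-.15)<.08)
    p=w[q];print('tin',((p.max(0)+p.min(0))/2).round(4),np.ptp(p,axis=0).round(3))
E
```

```text
scene (np.float64(331.7252604166667), np.float64(211.00520833333334)) 18.0
scene (np.float64(270.7654996353027), np.float64(269.5401167031364)) 25.0
scene [[0.5406 0.0027]
 [0.5    0.2298]] L 0.2307 u [-0.98439433 -0.17597672] C [0.5867 0.1282] knob [0.4538 0.1044] mark [0.508  0.1141]
1 place [0.5595 0.0529] knobpos [0.5409 0.0012]
-1 place [0.5352 0.1893] knobpos [0.4997 0.2314]
tin [0.6645 0.1452 0.0666] [0.085 0.085 0.009]
top (np.float64(319.68288590604027), np.float64(194.41666666666666)) 48.0
top (np.float64(233.58726143941135), np.float64(211.5037939756266)) 48.0
top [[0.5415 0.0033]
 [0.5014 0.2278]] L 0.2281 u [-0.98443543 -0.17574665] C [0.5879 0.1274] knob [0.455  0.1037] mark [0.5091 0.1134]
1 place [0.5607 0.0522] knobpos [5.42e-01 5.00e-04]
-1 place [0.5363 0.1886] knobpos [0.5009 0.2307]
tin [0.6657 0.1468 0.0665] [0.083 0.08  0.009]
```

Request:
servo_tool(deltas=[[[30,-37,0,-10,1],[68,-84,0,-20,1],[107,-132,0,-30,1],[145,-180,0,-40,1],[184,-228,0,-50,1]]])

```text
clock: 0.72
ee_pos: [0.3084, -0.3085, 0.2449]
tcp_rot: [-2.57, -1.806, -0.001]
force: [0.9, 0.7, -0.4]
width: 0.0853
finger_force: 0.0
```

```bash
cat >> h.py <<'E'
from scipy.spatial.transform import Rotation as Ro
def go(x,y,z,yaw=None):
    s=telemetry.state();R=Ro.from_rotvec(s['tcp_rot']).as_matrix()
    d=R.T@(np.array([x,y,z])-s['ee_pos'])*1000
    cy=np.degrees(np.arctan2(R[1,0],R[0,0]))
    roll=None if yaw is None else -((yaw-cy+180)%360-180)
    print('t %.2f'%s['clock'],'tcp',s['ee_pos'].round(4),'yaw %.1f'%cy,'q',s['qpos'].round(2),'F',s['force'].round(1),'w %.4f ff %.1f'%(s['width'],s['finger_force']))
    print('delta',d.round(1),'roll',roll)
E
python3 -c "
from h import *
go(.453,.105,.2,190)"
```

```text
t 0.72 tcp [ 0.3084 -0.3085  0.2449] yaw 70.2 q [-0.89 -0.07  2.06  0.    1.15 -0.54] F [ 0.9  0.7 -0.4] w 0.0853 ff 0.0
delta [438.   -3.9  45.1] roll -119.79514184433452
```

Request:
servo_tool(deltas=[[[50,0,0,-10,1],[100,-1,0,-20,1],[150,-1,0,-30,1],[200,-2,0,-40,1],[250,-2,0,-50,1]]])

```text
clock: 1.35
ee_pos: [0.3922, -0.0734, 0.2451]
tcp_rot: [1.565, 2.724, -0.0]
force: [0.9, -0.4, 0.2]
width: 0.0855
finger_force: 0.0
```

```bash
python3 -c "
from h import *
go(.453,.105,.15,190)"
```

```text
t 1.35 tcp [ 0.3922 -0.0734  0.2451] yaw 120.2 q [-0.29 -0.15  2.13 -0.    1.16 -0.82] F [ 0.9 -0.4  0.2] w 0.0855 ff 0.0
delta [123.5 142.4  95.1] roll -69.75195262942992
```

Request:
servo_tool(deltas=[[[26,30,0,-10,1],[53,61,0,-20,1],[80,92,5,-30,1],[104,120,30,-40,1],[123,142,60,-50,1]]])

```text
clock: 1.98
ee_pos: [0.4547, 0.104, 0.1851]
tcp_rot: [0.265, 3.128, 0.001]
force: [-0.6, 0.2, -0.5]
width: 0.0854
finger_force: 0.0
```

Request:
servo_tool(deltas=[[[0,0,10,-10,1],[0,0,35,-20,1],[0,0,35,-20,1]]])

```text
clock: 2.35
ee_pos: [0.4515, 0.1022, 0.1481]
tcp_rot: [0.269, -3.124, 0.0]
force: [-0.0, -0.1, 1.2]
width: 0.0855
finger_force: 0.0
```

```bash
python3 - <<'E'
from h import *
go(.453,.105,.081,190)
for n in('top','scene'):
    d=cap(n);w=cloud(d);hsv=cv2.cvtColor(d['color'],cv2.COLOR_RGB2HSV).astype(int)
    H,S=hsv[...,0],hsv[...,1];m=((H<5)|(H>174))&(S>150)&(np.hypot(w[...,0]-.453,w[...,1]-.105)<.04)
    p=w[m];print(n,m.sum(),p.mean(0) if len(p) else 0, p[:,2].max() if len(p) else 0)
d=cap('wrist');save(d,'w0.png');print(d['fx'],d['cx'],d['cy'],d['mount'])
E
```

```text
t 2.35 tcp [0.4515 0.1022 0.1481] yaw -170.2 q [ 0.13  0.12  2.08 -0.    0.94 -1.61] F [-0.  -0.1  1.2] w 0.0855 ff 0.0
delta [-2.4  2.4 67.1] roll -0.1701864358090006
top 0 0 0
scene 79 [0.45079432 0.10730427 0.09705712] 0.10102321160806671
309.70691628693146 314.7673753199165 194.16578625792795 [[ 7.76905834e-04 -9.64965584e-01 -2.62375339e-01  6.68041936e-02]
 [ 9.99999640e-01  6.60159306e-04  5.33108581e-04  1.07897824e-03]
 [-3.41221911e-04 -2.62375659e-01  9.64965749e-01 -1.29136753e-01]
 [ 0.00000000e+00  0.00000000e+00  0.00000000e+00  1.00000000e+00]]
```

View pics/w0.png

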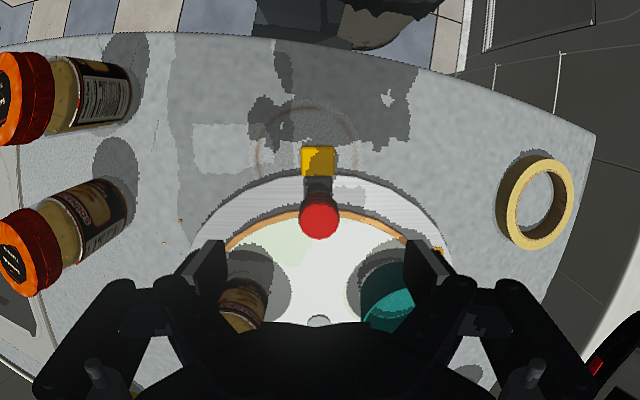

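The wrist view shows the knob at (320,221), centred between the pads (about 207 and 437), with the jar at (243,300) and the cup at (390,300). I'll descend and grip.

Request:
servo_tool(deltas=[[[-1,2,35,0,1],[-1,2,66,0,1],[-1,2,66,0,1],[-1,2,66,0,0.5],[-1,2,66,0,0.2]]], grip_force=30)

```text
clock: 3.12
ee_pos: [0.4562, 0.1047, 0.086]
tcp_rot: [-0.271, 3.126, 0.0]
force: [-0.0, -0.0, 0.6]
width: 0.0519
finger_force: 0.0
```

Request:
servo_tool(deltas=[[[0,0,0,0,0],[0,0,0,0,0],[0,0,0,0,0],[0,0,0,0,0],[0,0,0,0,0]]], grip_force=40)

```text
clock: 3.75
ee_pos: [0.4554, 0.1047, 0.0854]
tcp_rot: [-0.272, 3.128, 0.0]
force: [-1.1, 0.5, 5.8]
width: 0.025
finger_force: 39.0
```

Request:
servo_tool(deltas=[[[0,0,-5,0,0],[0,0,-10,0,0],[0,0,-15,0,0],[0,0,-15,0,0],[0,0,-15,0,0]]])

```text
clock: 4.38
ee_pos: [0.4552, 0.1047, 0.0994]
tcp_rot: [-0.272, 3.128, 0.0]
force: [5.4, 0.8, -5.1]
width: 0.0251
finger_force: 39.5
```

```bash
python3 - <<'E'
from h import *
go(.499,.231,.1,130)
d=cap('scene');w=cloud(d);hsv=cv2.cvtColor(d['color'],cv2.COLOR_RGB2HSV).astype(int)
H,S=hsv[...,0],hsv[...,1];m=((H<5)|(H>174))&(S>150)&(np.hypot(w[...,0]-.453,w[...,1]-.105)<.04)
p=w[m];print(m.sum(),p.mean(0),p.max(0),p.min(0))
C=np.array([.5868,.128]);p=telemetry.state()['ee_pos'][:2]-C;print(np.hypot(*p),np.degrees(np.arctan2(p[1],p[0])))
R=Ro.from_rotvec(telemetry.state()['tcp_rot']).as_matrix()
for a in range(6,61,6):
    t=-np.radians(a);q=np.array([[np.cos(t),-np.sin(t)],[np.sin(t),np.cos(t)]])@p-p
    print(a,(R.T@[*q,0]*1000).round(1))
E
```

```text
t 4.38 tcp [0.4552 0.1047 0.0994] yaw -170.1 q [ 0.13  0.21  2.1   0.    0.83 -1.61] F [ 5.4  0.8 -5.1] w 0.0251 ff 39.5
delta [-64.9 116.9  -0.5] roll 59.924686135924844
33 [0.44754484 0.10343691 0.11132974] [0.45653979 0.11166185 0.11630653] [0.44139716 0.0946354  0.10137357]
0.13365887693863018 -169.9392939064479
6 [-0.7 14.   0. ]
12 [-2.9 27.8  0. ]
18 [-6.4 41.3  0. ]
24 [-11.4  54.4   0. ]
30 [-17.7  66.9   0. ]
36 [-25.3  78.6   0. ]
42 [-34.1  89.5   0.1]
48 [-44.   99.4   0.1]
54 [-5.480e+01  1.083e+02  1.000e-01]
60 [-6.660e+01  1.159e+02  1.000e-01]
```

Request:
servo_tool(deltas=[[[-0.2,7,0,3,0],[-1.5,21,0,9,0],[-4.5,34,0,15,0],[-9,48,0,21,0],[-14.5,61,0,27,0]]])

```text
clock: 5.05
ee_pos: [0.4584, 0.167, 0.099]
tcp_rot: [0.47, 3.106, -0.002]
force: [5.4, -0.9, -4.4]
width: 0.0252
finger_force: 39.6
```

```bash
cat > arc.py <<'E'
from h import *
import sys
go(.499,.231,.0994,130)
C=np.array([.5868,.128]);s=telemetry.state();p=s['ee_pos'][:2]-C;a0=np.degrees(np.arctan2(p[1],p[0]))%360
print('r %.4f ang %.2f'%(np.hypot(*p),a0-130.06))
R=Ro.from_rotvec(s['tcp_rot']).as_matrix()
for a in map(float,sys.argv[1:]): # remaining angle to goal
    t=np.radians(130.06+a);q=.1345*np.array([np.cos(t),np.sin(t)])-p
    print(a,(R.T@[*q,0]*1000).round(1),'roll',a0-130.06-a)
E
python3 arc.py 27 21 15 9 3 0
```

```text
t 5.05 tcp [0.4584 0.167  0.099 ] yaw 162.8 q [ 0.26  0.25  2.05 -0.    0.84 -1.01] F [ 5.4 -0.9 -4.4] w 0.0252 ff 39.6
delta [-19.9  73.1  -0.5] roll 32.79764810281631
r 0.1342 ang 33.04
27.0 [-0.4 14.1 -0. ] roll 6.03758986162066
21.0 [-2.5 28.1 -0. ] roll 12.03758986162066
15.0 [-6.1 41.7 -0. ] roll 18.03758986162066
9.0 [-11.1  54.8  -0.1] roll 24.03758986162066
3.0 [-17.4  67.4  -0.1] roll 30.03758986162066
0.0 [-21.1  73.4  -0.1] roll 33.03758986162066
```

Request:
servo_tool(deltas=[[[-0.4,14,0,6,0],[-2.5,28,0,12,0],[-6,41.5,0,18,0],[-11,55,0,24,0],[-17.4,67.4,0,30,0]]])

```text
clock: 5.68
ee_pos: [0.4941, 0.2256, 0.0984]
tcp_rot: [-1.257, -2.878, 0.005]
force: [4.6, -1.7, -5.6]
width: 0.0249
finger_force: 39.7
```

Request:
servo_tool(deltas=[[[-1.6,6,0,3,0],[-1.6,6,0,3,0],[-1.6,6,0,3,0]]])

```text
clock: 6.05
ee_pos: [0.4988, 0.2296, 0.0986]
tcp_rot: [-1.327, -2.845, 0.002]
force: [-1.0, 4.4, -4.4]
width: 0.0245
finger_force: 39.8
```

```bash
python3 arc.py 0; python3 - <<'E'
from h import *
d=cap('scene');w=cloud(d)
hsv=cv2.cvtColor(d['color'],cv2.COLOR_RGB2HSV).astype(int);H,S=hsv[...,0],hsv[...,1]
m=(H>=5)&(H<15)&(S>130)&(np.hypot(w[...,0]-.508,w[...,1]-.114)<.06)&(w[...,2]>.13)
p=w[m];print('jar',m.sum(),(p.max(0)+p.min(0))/2,np.ptp(p,axis=0))
cv2.imwrite('pics/c1.png',cv2.resize(d['color'][150:300,210:430,::-1],None,fx=3.5,fy=3.5,interpolation=2))
E
```

```text
t 6.05 tcp [0.4988 0.2296 0.0986] yaw 130.0 q [ 0.35  0.35  1.91  0.    0.88 -0.35] F [-1.   4.4 -4.4] w 0.0245 ff 39.8
delta [ 1.   1.1 -0.8] roll -0.003728353686767605
r 0.1344 ang 0.85
0.0 [ 0.1  2.  -0. ] roll 0.8508405660230096
jar 142 [0.50880772 0.11541797 0.13603816] [0.04566439 0.04093924 0.00966382]
```

View pics/c1.png

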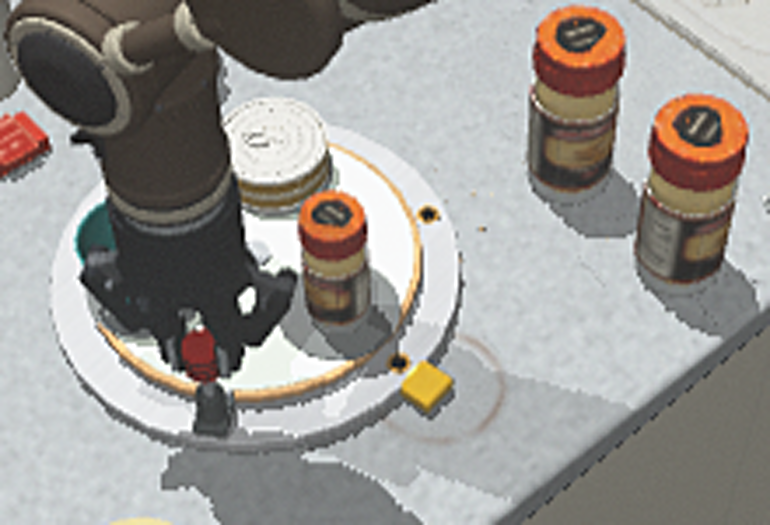

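The jar is now at the front mark, at crop (333,250), with the plunger close to the left hole. I'll loosen the grip so the pin can drop.

Request:
servo_tool(deltas=[[[0,1,0,0,0],[0,1,0,0,0.42],[0,1,0,0,0.42],[0,1,0,0,0.42],[0,1,0,0,0.42]]])

```text
clock: 6.72
ee_pos: [0.5013, 0.2298, 0.0996]
tcp_rot: [1.33, 2.846, 0.0]
force: [0.2, 0.3, -0.6]
width: 0.0359
finger_force: 0.0
```

```bash
cat > kn.py <<'E'
from h import *
print(telemetry.state()['width'])
d=cap('scene');w=cloud(d);hsv=cv2.cvtColor(d['color'],cv2.COLOR_RGB2HSV).astype(int)
H,S=hsv[...,0],hsv[...,1];m=((H<5)|(H>174))&(S>150)&(np.hypot(w[...,0]-.499,w[...,1]-.231)<.04)&(w[...,2]>.05)
p=w[m];print('knob',m.sum(),p.mean(0),p.max(0),p.min(0))
E
python3 arc.py 0;python3 kn.py
```

```text
t 6.72 tcp [0.5013 0.2298 0.0996] yaw 129.9 q [ 0.35  0.35  1.91 -0.    0.88 -0.35] F [ 0.2  0.3 -0.6] w 0.0359 ff 0.0
delta [ 2.4 -1.   0.2] roll -0.08995037491982316
r 0.1329 ang -0.03
0.0 [ 1.6 -0.1 -0. ] roll -0.026299015424712024
0.03592174533445488
knob 87 [0.49450372 0.23402646 0.09636777] [0.5075034  0.25018401 0.10385652] [0.48358915 0.22337801 0.07659997]
```

Request:
servo_tool(deltas=[[[0,4,0,0,0.42],[0,8,0,0,0.42],[0,8,0,0,0.42]]])

```text
clock: 7.15
ee_pos: [0.5063, 0.2346, 0.099]
tcp_rot: [-1.328, -2.845, 0.004]
force: [-2.7, -3.3, 3.2]
width: 0.0359
finger_force: 2.1
```

Request:
servo_tool(deltas=[[[0,-6,0,0,0.42],[0,-12,0,0,0.42],[0,-16,0,0,0.42],[0,-16,0,0,0.42]]])

```text
clock: 7.65
ee_pos: [0.4958, 0.2255, 0.0997]
tcp_rot: [1.329, 2.844, 0.005]
force: [2.3, 2.8, -2.5]
width: 0.0361
finger_force: 1.9
```

```bash
python3 arc.py 0;python3 kn.py
```

```text
t 7.65 tcp [0.4958 0.2255 0.0997] yaw 129.9 q [ 0.35  0.34  1.93  0.    0.87 -0.35] F [ 2.3  2.8 -2.5] w 0.0361 ff 1.9
delta [2.1 5.9 0.3] roll -0.102854962371282
r 0.1334 ang 2.95
0.0 [1.3 6.9 0. ] roll 2.9495106058371903
0.03613122516492822
knob 90 [0.49330165 0.23292985 0.09619759] [0.50577574 0.24461941 0.1016681 ] [0.48316292 0.22152451 0.07804105]
```

Both nudges meet about 4 N against roughly 0.5 N of friction, so the pin is locked. I'll centre, open, and rise clear.

Request:
servo_tool(deltas=[[[0,8,0,0,0.45],[0,8,0,0,1],[0,8,0,0,1],[0,8,-35,0,1],[0,8,-80,0,1]]])

```text
clock: 8.32
ee_pos: [0.4993, 0.2293, 0.1784]
tcp_rot: [-1.328, -2.843, 0.006]
force: [0.2, 0.7, -0.3]
width: 0.0855
finger_force: 0.0
```

Request:
servo_tool(deltas=[[[0,0,-10,0,1],[0,0,-15,0,1],[0,0,-15,0,1]]])

```text
clock: 8.7
ee_pos: [0.5001, 0.2297, 0.1932]
tcp_rot: [-1.329, -2.845, 0.002]
force: [-1.0, -0.4, -0.3]
width: 0.0853
finger_force: 0.0
```

```bash
python3 kn.py; python3 - <<'E'
from h import *
for n in('top','scene'):
    d=cap(n);w=cloud(d)
    hsv=cv2.cvtColor(d['color'],cv2.COLOR_RGB2HSV).astype(int);H,S=hsv[...,0],hsv[...,1]
    m=(H>=5)&(H<15)&(S>130)&(np.hypot(w[...,0]-.508,w[...,1]-.114)<.06)&(w[...,2]>.13)
    p=w[m];print('jar',m.sum(),(p.max(0)+p.min(0))/2 if len(p) else'')
cv2.imwrite('pics/c2.png',cv2.resize(d['color'][150:300,210:430,::-1],None,fx=3.5,fy=3.5,interpolation=2))
go(.508,.1145,.16,130)
E
```

```text
0.0853128816261212
knob 89 [0.49458834 0.23338172 0.09658465] [0.50637686 0.24400334 0.10190831] [0.48455015 0.22138044 0.07526446]
jar 189 [0.50676905 0.11405995 0.13632634]
jar 137 [0.50745482 0.11495969 0.13744325]
t 8.85 tcp [0.4999 0.2296 0.1927] yaw 129.9 q [ 0.35  0.22  1.85 -0.    1.07 -0.35] F [-0.2  0.1  0.4] w 0.0856 ff 0.0
delta [-93.5 -67.6  32.8] roll -0.0762736757971254
```

View pics/c2.png

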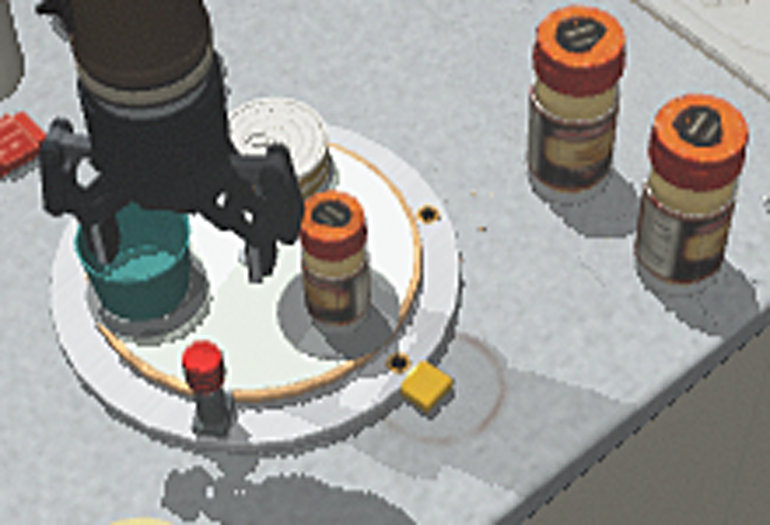

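The knob is home: its top reads 0.102, the same as at the start. The jar is upright at (0.507,0.1145). I'll move over it.

Request:
servo_tool(deltas=[[[-30,-22,0,0,1],[-63,-46,0,0,1],[-93,-68,0,0,1],[-93,-68,0,0,1],[-93,-68,0,0,1]]])

```text
clock: 9.48
ee_pos: [0.5082, 0.1152, 0.1936]
tcp_rot: [-1.33, -2.845, 0.0]
force: [0.1, 0.8, 0.4]
width: 0.0851
finger_force: 0.0
```

```bash
python3 - <<'E'
from h import *
go(.507,.1145,.10,130)
d=cap('wrist');save(d,'w1.png')
E
```

```text
t 9.47 tcp [0.5082 0.1152 0.1936] yaw 129.9 q [ 0.14  0.17  1.92  0.    1.05 -0.56] F [0.1 0.8 0.4] w 0.0851 ff 0.0
delta [ 0.1 -1.3 93.6] roll -0.10698463350431098
```

View pics/w1.png

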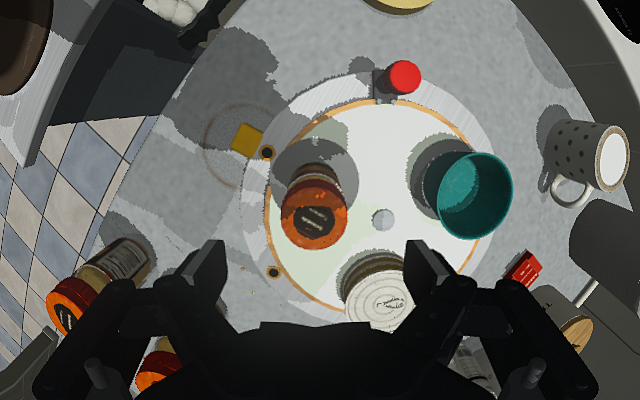

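The jar cap is at (315,220), almost central between the pads, so I'll shift slightly in -y and descend.

Request:
servo_tool(deltas=[[[0,-2,30,0,1],[0,-2,65,0,1],[0,-2,94,0,1],[0,-2,94,0,1],[0,-2,94,0,1]]])

```text
clock: 10.15
ee_pos: [0.5077, 0.1146, 0.101]
tcp_rot: [1.328, 2.846, 0.001]
force: [-0.3, 0.4, 0.5]
width: 0.0852
finger_force: 0.0
```

Request:
servo_tool(deltas=[[[0,0,0,0,0.6],[0,0,0,0,0.4],[0,0,0,0,0.2],[0,0,0,0,0.2],[0,0,0,0,0.2]]], grip_force=30)

```text
clock: 10.78
ee_pos: [0.5079, 0.1139, 0.1014]
tcp_rot: [1.329, 2.845, 0.002]
force: [-1.4, 0.8, 5.8]
width: 0.0434
finger_force: 30.2
```

Request:
servo_tool(deltas=[[[0,0,-8,0,0.2],[0,0,-22,0,0.2],[0,0,-38,0,0.2],[0,0,-54,0,0.2],[0,0,-70,0,0.2]]], grip_force=40)

```text
clock: 11.4
ee_pos: [0.5072, 0.1138, 0.1718]
tcp_rot: [1.329, 2.846, 0.001]
force: [-0.1, -0.2, -0.1]
width: 0.0431
finger_force: 40.7
```

Request:
servo_tool(deltas=[[[0,0,-15,0,0.2],[0,0,-25,0,0.2],[0,0,-30,0,0.2],[0,0,-30,0,0.2],[0,0,-30,0,0.2]]])

```text
clock: 12.02
ee_pos: [0.5065, 0.1137, 0.1996]
tcp_rot: [-1.329, -2.845, 0.001]
force: [-0.1, -0.3, -1.5]
width: 0.0434
finger_force: 40.7
```

Request:
servo_tool(deltas=[[[0,0,0,0,0.2],[0,0,0,0,0.2],[0,0,0,0,0.2],[0,0,0,0,0.2]]])

```text
clock: 12.52
ee_pos: [0.507, 0.1137, 0.2002]
tcp_rot: [-1.329, -2.846, 0.0]
force: [-0.1, -0.5, -1.3]
width: 0.0436
finger_force: 40.7
```

```bash
python3 kn.py; python3 - <<'E'
from h import *
d=cap('scene');cv2.imwrite('pics/c3.png',cv2.resize(d['color'][110:300,210:430,::-1],None,fx=3,fy=3,interpolation=2))
go(.507,.1145,.20,130)
E
```

```text
0.04358915693786739
knob 77 [0.49528799 0.23304273 0.09822627] [0.5066214  0.24405561 0.10192925] [0.48449052 0.22133779 0.09420177]
t 12.62 tcp [0.507  0.1138 0.2003] yaw 129.9 q [ 0.14  0.16  1.92 -0.    1.07 -0.56] F [-0.8  0.6 -0.8] w 0.0438 ff 40.7
delta [0.6 0.5 0.3] roll -0.0708563427001252
```

View pics/c3.png

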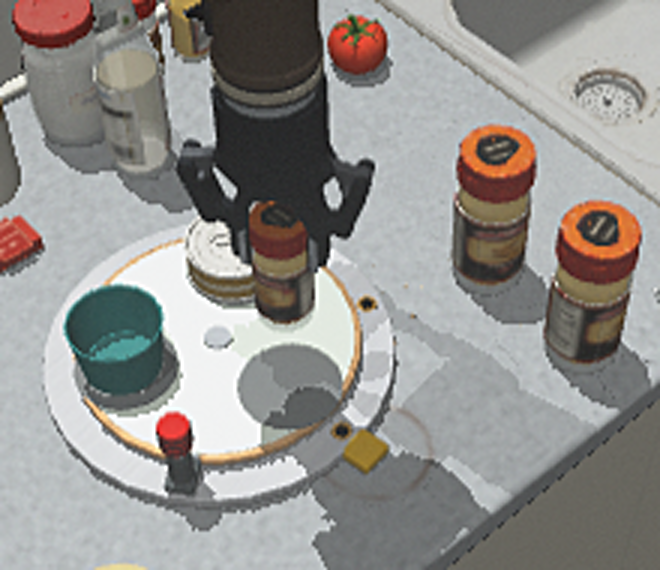

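The jar is held upright at crop (280,260), about 10 cm above its place at (290,385). The plunger is home at (175,440), and the cup and tin are upright.

```bash
python3 -c "
from workcell import robot
print(robot.finish_job())"
```

```text
the job is handed in; nothing more can be done
None
```

The deck is locked with the jar's place at the front mark, and the jar is held upright and still about 10 cm above it; the job was handed in at about 12.6 s (hand-in returned no verdict).

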